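# Register a filter cassette in the corner pocket of the stage

## Robot

A 6-joint arm with a two-finger parallel gripper is mounted at the origin on a cart in front of the work surface, level with it; the furniture and walls round the work are solid. World frame = base frame: x ahead of the robot, y to its left, z up, the work surface at z = 0. Lengths are in m, angles in rad, forces in N, time in s.
With the tool pointing down it reaches from about 0.3 to 0.825 m from the base axis. Payload 5.4 kg.
Tool frame: the origin (TCP) lies between the finger pads; the fingertips stand 25 mm ahead of it and the grasp point (between the pads) lies 6 mm ahead of it; z points along the fingers, y is the line along which they close (so a half turn about z gives the same grasp; the last joint's range is limited). The gripper opens to 92 mm and grips with 3 to 60 N. Pads are 20 mm wide; open, the fingers measure 128 mm over their backs; the gripper's body (75 mm by 189 mm) begins 69 mm behind the grasp point.
Start: joints at [-1.383, 0.158, 1.597, -0, 1.386, -0.21], TCP at [0.223, -0.53, 0.24] pointing down, gripper open.
Joint ranges: [-2.91, 2.91], [-0.94, 2.29], [0.18, 2.7], [-1.29, 4.43], [0.17, 2.64], [-3, 3]. Speed limits (rad/s): [2.57, 2.57, 3.14, 3.14, 3.14, 3.14].

## Interface

Orientations are given as a rotation vector (axis times angle).
In Python, from rig import r, optics gives the robot as it stands. Calls block until the motion is done:
- r.movep(position, orientation): joint-space move of the TCP to a pose.
- r.move_linear(position, vel=0.15, attitude=None): straight line of the TCP; attitude=None keeps the orientation; vel is the mean speed in m/s.
- r.movej(angles): joint-space move.
- r.gripper_open() and r.gripper_close(newtons=None): open the fingers fully, or close them until they stop; newtons is the grip in N (None keeps the last).
- r.wait(seconds).
- r.ik(position, orientation): joint angles nearest the present ones, or None.
- optics.grab_frame(name): name is "side" or "top"; returns a dict with "pixels" (400x640x3 uint8, red, green, blue), "depth" (400x640 float32, m along the optical axis (not along the pixel's ray), 0 where there is no reading), "fx", "fy", "cx", "cy" (pixels), "cam_to_world" (4x4, takes a point from camera to world coordinates). Camera axes: x right, y up, looking along -z (the intrinsics and any distortion apply to the point x, -y, -z); pixel columns grow to the right and rows downward; lengths in m; the calibration is good to about 2 mm. A picture is of the moment at which its call begins.
A pose or a line that the arm cannot do raises r.PlanningError and nothing moves.
- r.hand_in(): hands the job in; it is judged then, once.
Readings, each from a call of its own:
- r.read_time_s(): time.
- r.read_joint_pos(): joint angles.
- r.read_qd(): joint speeds.
- r.read_effort(): joint torques, N m.
- r.read_eef_pos(): TCP position.
- r.read_eef_rot(): TCP orientation.
- r.read_force(): force on the tool from outside, world axes, zero at the start.
- r.read_wrist_torque(): the same for the moment, N m.
- r.read_grip_width(): opening from 0.0 (shut) to 1.0 (fully open).
- r.read_grasp_force(): force on a finger pad.
Only numpy, scipy, OpenCV 4.12 (cv2) and the standard library are available. Lean on these libraries where they do the work, as an engineer would, in place of code of your own. Each camera call takes 0.05 s, during which the arm holds its last target. There are 200 camera calls.

## Task

Register the blue filter cassette on the black alignment stage: with the fingertips, push it sideways until it lies flush against the long steel rail, short of the pocket, then slide it along the rail into the corner pocket until it is fully home against the end stop. Do not pick it up or tip it; leave the amber cassette and everything else where it is, and finish with the hand clear.

Things in the scene. Friction and masses are not known exactly. Their poses are not given: they have to be found in the camera images.
- stage: Black alignment stage, a fixed plate 160 mm (x) by 250 mm (y), 8 mm thick, flat on the worktop; origin under its centre. +x points to the long steel rail (inner face at x = +65 mm, whole length), +y to the steel end stop (inner face at y = +110 mm). Rail, stop and keeper are 10 to 12 mm thick and stand 16 mm above the plate.
- pocket (a point): Seat in the stage's corner pocket: where the centre of the blue cassette must end, 11 mm above the plate's upper surface. +x points squarely at the rail (face 20 mm away), +y along the rail to the end stop (face 24 mm away), z up.
- keeper (a point): Inner corner of the keeper, level with the plate's upper surface: a short bar parallel to the rail, 43 mm from it, covering the last 26 mm before the end stop, then flaring outward for 18 mm more; axes as the stage. A cassette enters the pocket only along the rail; when seated, its rear 22 mm stay out of the slot.
- blue_filter_centre (a point): Centre (11 mm up) of the loose blue filter cassette, a solid block with a blue glass window on top: 40 mm along its x, 48 mm along its y, 22 mm high, about 90 g, moderate friction. It lies on the plate off the rail, 48 mm side along the rail within 0.35 rad, 55 to 85 mm from its seat across the rail and 60 to 185 mm along it.
- amber_filter_centre (a point): Centre of the amber filter cassette, same shape and size as the blue one (half-way up), loose on the same plate, about 95 mm to one side of the blue one along the rail, either side; well off the rail, so that the lane along the rail is free. To be left alone.
- timer: Grey-white bench timer, 63 x 99 x 20 mm, lying to the right of the stage, near a tall fixed clear shield (further right and back) that the arm must not sweep into; origin at the centre of its underside. Leave alone.
- dish: Round clear plastic dish with lid, 66 mm across, 16 mm high, left of the stage; origin at the centre of its underside. Leave alone.
- bulb: Red rubber pipette bulb, 37 mm across, 31 mm high, standing beyond the stage to the left; origin at the centre of its underside. Leave alone.
- dropper: Small amber dropper bottle with black bulb, 27 mm across, 78 mm high, standing behind the stage; origin at the centre of its underside. Leave alone.
- pen: Blue marker, 134 x 13 x 13 mm, lying to the right of the stage; origin at the middle of its underside. Leave alone.
There are look-alikes about, which are no part of the job. There is more than one size of the part that bears blue_filter_centre; the job needs the smallest.

How it is judged:
By the outcome, as a careful person would: the job done as asked, in the order asked, and still so for the second after the job is handed in, with the robot touching nothing.
It also fails if it takes over 67 s, if anything falls off the work surface, if the arm or the gripper's body presses on something with over 40 N, if the wrist force passes 120 N, or if a joint passes its speed limit or range.

## Working session

There is one attempt and no reset: what is moved stays moved. The work goes in short steps, each a Python script; the robot and the scene stay as the last script left them, time stands still between calls to the robot, and variables do not carry over. Pictures are saved under pics/ and viewed, at most 10 in all, crops included, and the job is handed in when it is done.

```bash
mkdir -p pics; ls
cat > h.py <<'E'
import numpy as np, cv2
from rig import r, optics
def grab(n, save=None):
    f=optics.grab_frame(n)
    np.savez('/tmp/%s.npz'%n,**f)
    if save: cv2.imwrite('pics/'+save,f['pixels'][:,:,::-1])
    return f
def load(n): return dict(np.load('/tmp/%s.npz'%n))
def ray(f,uv,z):
    uv=np.atleast_2d(np.asarray(uv,float)); T=f['cam_to_world']
    d=np.c_[(uv[:,0]-f['cx'])/f['fx'],-(uv[:,1]-f['cy'])/f['fy'],-np.ones(len(uv))]@T[:3,:3].T
    o=T[:3,3]; return o+d*((z-o[2])/d[:,2])[:,None]
def cloud(f):
    v,u=np.mgrid[:400,:640]; d=f['depth']; 
    c=np.stack([(u-f['cx'])/f['fx']*d,-(v-f['cy'])/f['fy']*d,-d],-1)
    return c@f['cam_to_world'][:3,:3].T+f['cam_to_world'][:3,3]
E
python3 - <<'E'
from h import *
for n in('top','side'):
    f=grab(n,n+'0.png'); print(n,f['cam_to_world'].round(3).tolist(),f['fx'],f['fy'],f['cx'],f['cy'],[k for k in f])
print(r.read_time_s(),r.read_eef_rot(),r.read_force())
E
```

```text
pics
top [[0.003, 0.989, -0.15, 0.362], [-1.0, -0.001, -0.023, 0.06], [-0.023, 0.15, 0.988, 0.983], [0.0, 0.0, 0.0, 1.0]] 384.130662302522 384.130662302522 317.9535996942835 198.95726215227427 ['pixels', 'depth', 'fx', 'fy', 'cx', 'cy', 'cam_to_world']
side [[-0.903, 0.164, -0.397, 0.06], [-0.43, -0.363, 0.827, 0.995], [-0.008, 0.917, 0.398, 0.504], [0.0, 0.0, 0.0, 1.0]] 477.6157320052882 477.6157320052882 310.2821472384813 193.74752981556298 ['pixels', 'depth', 'fx', 'fy', 'cx', 'cy', 'cam_to_world']
0.1 [-3.07799377e+00 -6.20370468e-01 -9.51314940e-05] [-0.61874085 -0.03680643 -0.56637592]
```

View pics/top0.png

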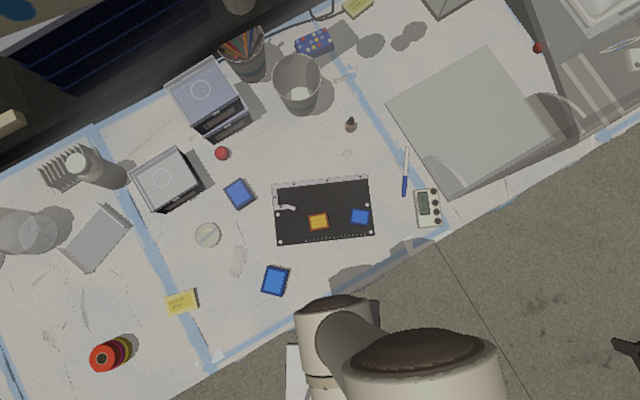

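View pics/side0.png

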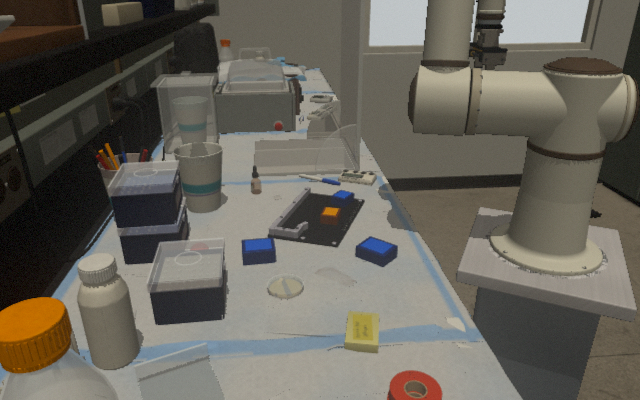

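Top view: black stage at about (323,210), rail along its top edge, end stop and keeper at left (285,207). Blue candidates are (360,217), on the plate right of the amber one at (318,222), and (240,194) and (275,281), both on the worktop. The one at (360,217) fits because it is on the plate about 95 mm from amber. I'll measure and confirm its size.

```bash
cat > m.py <<'E'
from h import *
def blobs(f,ztop):
    hsv=cv2.cvtColor(f['pixels'],cv2.COLOR_RGB2HSV); out=[]
    for nm,lo,hi in(('blue',(100,110,40),(125,255,255)),('amber',(8,130,70),(28,255,255))):
        m=cv2.morphologyEx(cv2.inRange(hsv,lo,hi),cv2.MORPH_OPEN,np.ones((3,3)))
        for c in cv2.findContours(m,cv2.RETR_EXTERNAL,cv2.CHAIN_APPROX_NONE)[0]:
            if cv2.contourArea(c)<100: continue
            p=ray(f,c[:,0],ztop)[:,:2].astype(np.float32)
            out.append((nm,c[:,0].mean(0).round(),cv2.minAreaRect(p*1000)))
    return out
E
python3 - <<'E'
from m import *
f=load('top'); P=cloud(f)
for b in blobs(f,.030): print(b)
for n,u in(('blue',(360,217)),('amb',(318,222)),('plate',(300,235)),('b2',(240,194)),('b3',(275,281)),('rail',(320,180)),('table',(250,230))): print(n,P[u[1]-1:u[1]+2,u[0]-1:u[0]+2].reshape(-1,3).mean(0).round(4))
c=f['pixels'][165:255,255:390,::-1]; cv2.imwrite('pics/c1.png',cv2.resize(c,(792,528),interpolation=cv2.INTER_CUBIC))
s=load('side')
for b in blobs(s,.030): print(b)
E
```

```text
('blue', array([274., 281.]), ((305.36138916015625, 187.41024780273438), (53.57848358154297, 64.1324691772461), 76.67085266113281))
('blue', array([359., 216.]), ((462.87811279296875, -20.940105438232422), (43.404022216796875, 35.808380126953125), 80.9940414428711))
('blue', array([238., 193.]), ((521.62060546875, 284.4229736328125), (52.3785400390625, 40.342613220214844), 36.88429260253906))
('blue', array([16.,  9.]), ((1036.3162841796875, 917.4213256835938), (101.88540649414062, 60.463829040527344), 89.21685791015625))
('amber', array([124., 347.]), ((148.34120178222656, 545.3038940429688), (58.75307083129883, 26.343551635742188), 29.266786575317383))
('amber', array([318., 221.]), ((450.62744140625, 81.1175765991211), (39.667762756347656, 47.802207946777344), 11.219720840454102))
blue [ 0.4613 -0.0231  0.0308]
amb [0.4487 0.0813 0.0307]
plate [0.4177 0.1273 0.0081]
b2 [0.5193 0.2783 0.0319]
b3 [0.3046 0.1856 0.0315]
rail [0.5564 0.0766 0.0246]
table [0.4305 0.2558 0.0043]
('blue', array([376., 246.]), ((301.3885803222656, 191.6137237548828), (50.44243621826172, 61.23599624633789), 77.8287124633789))
('blue', array([258., 245.]), ((517.7896118164062, 285.7673034667969), (58.552757263183594, 50.04314422607422), 34.506771087646484))
('amber', array([362., 327.]), ((243.88717651367188, 435.2467956542969), (28.270742416381836, 57.52246856689453), 20.754180908203125))
('amber', array([ 32., 334.]), ((691.2803344726562, 649.8999633789062), (92.54499053955078, 190.5443115234375), 56.29142379760742))
('amber', array([331., 212.]), ((446.80865478515625, 83.09419250488281), (37.97925567626953, 48.884117126464844), 11.949441909790039))
('amber', array([29., 32.]), ((5762.37158203125, -3014.7783203125), (647.76904296875, 2275.85400390625), 41.73210906982422))
```

View pics/c1.png

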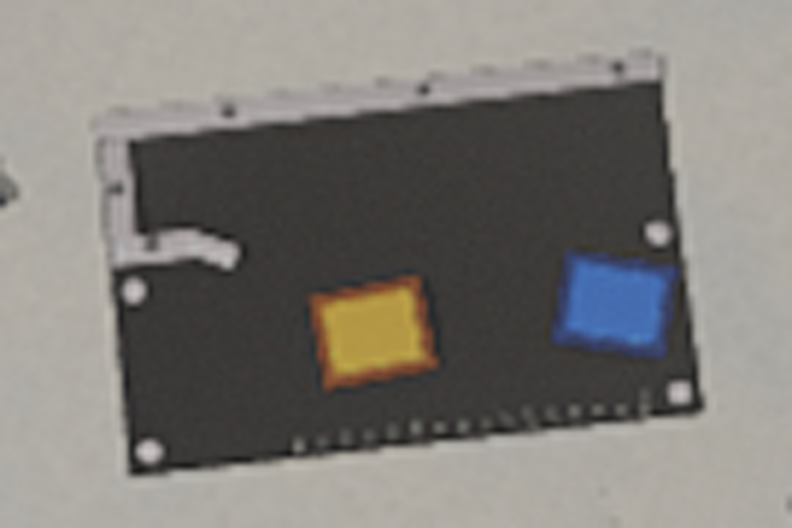

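Crop: the blue block at crop (613,303) is small and on the plate's right end, so it is the target. It's tilted clockwise relative to the rail. The rail's inner edge runs from (135,142) to (660,82), and the end stop and flared keeper are at left. Next I'll fit the stage frame with sub-pixel edges.

Run:
```python
from h import *
f=load('top'); g=cv2.cvtColor(f['pixels'],cv2.COLOR_RGB2GRAY).astype(float)
def pt(c): return np.array(c)/5.867+[255-.42,165-.42]
def edge(a,b,half=3.5,n=40):
    a,b=pt(a),pt(b); t=(b-a)/np.linalg.norm(b-a); nrm=np.array([-t[1],t[0]]); s=np.arange(-half,half+.01,.25); pts=[]
    for k in np.linspace(.05,.95,n):
        q=(a+(b-a)*k)+s[:,None]*nrm
        v=cv2.remap(g.astype(np.float32),q[:,0].astype(np.float32)[None],q[:,1].astype(np.float32)[None],cv2.INTER_LINEAR)[0]
        pts.append(q[np.argmax(abs(np.gradient(cv2.GaussianBlur(v[None],(1,1),0)[0] if 0 else np.convolve(v,np.ones(3)/3,'same'))[2:-2]))+2])
    return np.array(pts)
def fit(p,z):
    w=ray(f,p,z)[:,:2].astype(np.float32)
    vx,vy,x,y=cv2.fitLine(w,cv2.DIST_HUBER,0,.001,.001).ravel(); n=np.array([-vy,vx]); res=(w-[x,y])@n
    return np.array([x,y]),np.array([vx,vy]),res.std()
E={}
for nm,a,b,z in(('railin',(150,140),(655,82),.008),('railout',(100,115),(655,50),.024),('near',(140,470),(700,410),0.),('right',(664,90),(700,400),.008),('left',(117,275),(130,465),.008),('stop',(133,150),(137,225),.008)):
    p,d,s=fit(edge(a,b),z); E[nm]=(p,d); print(nm,p.round(4),'ang',round(np.degrees(np.arctan2(d[1],d[0]))%180,2),'res mm',round(s*1e3,2))
d=E['railin'][1]; d=d*np.sign(d[1]); yaw=np.arctan2(-d[0],d[1])
for nm in('railin','near'):
    pass
X=np.array([np.cos(yaw),np.sin(yaw)]);Y=np.array([-X[1],X[0]])
print('yaw',yaw)
for k,(p,_) in E.items(): print(k,'X',p@X,'Y',p@Y)
```

```text
railin [0.5512 0.0719] ang 96.48 res mm 0.66
railout [0.5601 0.0788] ang 96.71 res mm 4.26
near [0.405  0.0609] ang 96.44 res mm 0.63
right [ 0.5009 -0.0515] ang 6.62 res mm 0.7
left [0.4357 0.1909] ang 6.0 res mm 1.35
stop [0.516  0.1871] ang 6.5 res mm 0.72
yaw 0.113170944
railin X 0.55580765 Y 0.009157479
railout X 0.5653704 Y 0.0150643885
near X 0.40926918 Y 0.01473717
right X 0.49189824 Y -0.10773292
left X 0.45449698 Y 0.14046253
stop X 0.5338389 Y 0.12761015
```

```bash
cat >> h.py <<'E'
YAW=.1132; X=np.array([np.cos(YAW),np.sin(YAW)]); Y=np.array([-X[1],X[0]]); O=np.array([.4902,.0174])
def s2w(x,y): return X*(O[0]+x)+Y*(O[1]+y)
def w2s(p): p=np.asarray(p)[...,:2]; return np.stack([p@X-O[0],p@Y-O[1]],-1)
E
python3 - <<'E'
from m import *
f=load('top')
hsv=cv2.cvtColor(f['pixels'],cv2.COLOR_RGB2HSV)
m=cv2.inRange(hsv,(95,90,25),(130,255,255)); m[:200]=0;m[235:]=0;m[:,:340]=0;m[:,380:]=0
v,u=np.nonzero(m); print('n',len(u),u.min(),u.max(),v.min(),v.max())
c=cv2.findContours(m,cv2.RETR_EXTERNAL,cv2.CHAIN_APPROX_NONE)[0]; c=max(c,key=cv2.contourArea)[:,0]
print(cv2.minAreaRect((w2s(ray(f,c,.03))*1000).astype(np.float32)))
p=ray(f,np.c_[u,v],.03); q=w2s(p)*1e3; print('mean',q.mean(0)); C=np.cov(q.T); w,V=np.linalg.eigh(C); print(np.sqrt(12*w),np.degrees(np.arctan2(-V[0,1],V[1,1])))
P=cloud(f)
# coloured block top via depth
d=(abs(P[...,2]-.03)<.005); 
for nm,(a,b,e,g) in dict(blue=(340,380,200,232),amber=(300,335,205,236)).items():
    k=np.zeros_like(d);k[e:g,a:b]=d[e:g,a:b]; q=w2s(P[k])*1e3; w,V=np.linalg.eigh(np.cov(q.T)); print(nm,'depth',k.sum(),q.mean(0).round(1),np.sqrt(12*w).round(1),np.degrees(np.arctan(-V[0,1]/V[1,1])).round(1))
# tall things right of stage
s=load('side')
for n,Pc in(('top',P),('side',cloud(s))):
    k=(Pc[...,2]>.04)&(Pc[...,0]>.25)&(Pc[...,0]<.75)&(Pc[...,1]<-.08)&(Pc[...,1]>-.7)
    q=Pc[k]; print(n,len(q),q.min(0).round(3) if len(q) else'',q.max(0).round(3) if len(q) else '')
for uv in((450,200),(385,105),(490,45),(555,130),(428,207)): print(uv,P[uv[1],uv[0]].round(3))
E
```

```text
n 309 349 370 208 225
((-32.79901885986328, -91.32000732421875), (48.02224349975586, 40.335975646972656), 74.48088836669922)
mean [-32.82462303 -91.07784429]
[40.36875458 47.46685303] -10.714883016528143
blue depth 310 [-31.9 -90.2] [40.2 48.2] -15.5
amber depth 304 [-32.2  13.1] [40.5 48.5] 3.3
top 15071 [ 0.502 -0.514  0.04 ] [ 0.75  -0.162  0.592]
side 4927 [ 0.25 -0.6   0.04] [ 0.75  -0.183  0.471]
(450, 200) [ 0.505 -0.249  0.025]
(385, 105) [ 0.763 -0.096  0.006]
(490, 45) [ 0.934 -0.385  0.003]
(555, 130) [ 0.678 -0.511  0.046]
(428, 207) [ 0.488 -0.195  0.02 ]
```

```bash
cat >> h.py <<'E'
from scipy.spatial.transform import Rotation as Ro
def rv(sgn):
    y=sgn*np.r_[Y,0]; z=np.array([0,0,-1.]); return Ro.from_matrix(np.c_[np.cross(y,z),y,z]).as_rotvec()
def lin(x,y,z,v=.1,**k): r.move_linear(np.r_[s2w(x/1e3,y/1e3),z],vel=v,**k)
def fs(f0=0): F=np.asarray(r.read_force())-f0; return np.r_[F[:2]@X,F[:2]@Y,F[2]].round(2)
E
python3 - <<'E'
from h import *
q0=np.array(r.read_joint_pos())
p=np.r_[s2w(-.079,-.094),.04]
c=[(abs(np.array(q)-q0).max(),s,q) for s in(1,-1) for q in[r.ik(p,rv(s))] if q is not None]
print([(a,s,np.round(q,2)) for a,s,q in c]); s=min(c,key=lambda t:t[0])[1]
r.gripper_close(10)
r.move_linear([.28,-.25,.22],vel=.25)
r.movep(np.r_[s2w(-.079,-.094),.12],rv(s))
lin(-79,-94,.040,.1)
r.wait(.2); f0=np.array(r.read_force()); np.save('/tmp/f0.npy',f0)
print(s,r.read_time_s(),f0,w2s(r.read_eef_pos())*1e3,r.read_eef_pos(),r.read_grip_width())
grab('top','top1.png')
lin(8,-94,.040,.05)
print(fs(f0))
for x in np.arange(10,22,1.):
    lin(x,-94,.040,.03); r.wait(.1); F=fs(f0); e=w2s(r.read_eef_pos())*1e3; print(x,e.round(1),F)
    if F[0]<-8: break
print(r.read_time_s())
grab('top','top2.png')
f=load('top'); c=f['pixels'][160:260,255:405,::-1]; cv2.imwrite('pics/c2.png',cv2.resize(c,(780,520),interpolation=cv2.INTER_CUBIC))
E
```

```text
[(np.float64(1.8356001062671174), 1, array([-0.36,  0.03,  2.18, -0.  ,  0.94, -2.05])), (np.float64(1.3059925473226761), -1, array([-0.36,  0.03,  2.18, -0.  ,  0.94,  1.1 ]))]
-1 4.9667 [ 0.12394197 -0.26882173  0.18868866] [-78.50919469 -94.22751018] [ 0.41773418 -0.02983186  0.04058089] 0.0016155028561228725
[-0.01  0.8  -0.96]
10.0 [ 10.1 -94. ] [ 0.07  0.42 -0.12]
11.0 [ 10.9 -94. ] [0.37 1.21 0.55]
12.0 [ 11.2 -93.9] [-4.63  0.57  4.24]
13.0 [ 11.4 -93.9] [-7.89 -0.26  7.15]
14.0 [ 11.5 -93.9] [-13.19   0.11  10.46]
8.6583
```

View pics/c2.png

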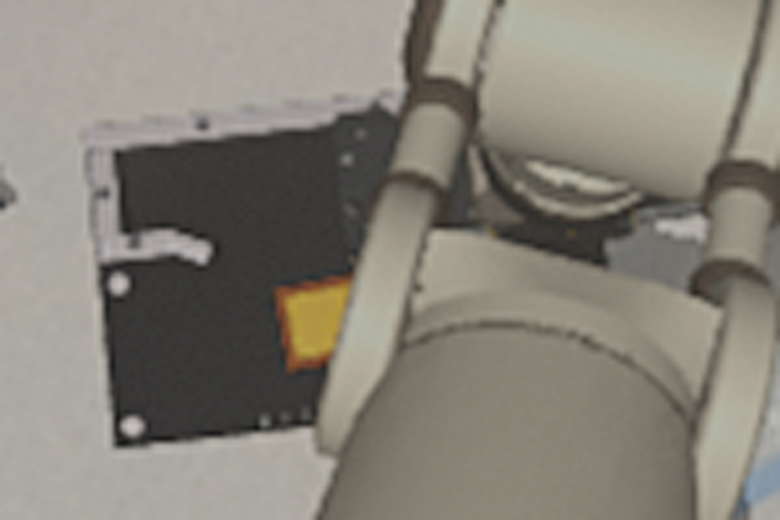

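The crop shows the hand over the blue block with amber undisturbed at (320,320). The block itself is hidden. I'll retreat, look, and check the shield clearance for the second push.

```bash
cat > s2.py <<'E'
from m import *
def pose(P,box,z=.03):
    a,b,e,g=box; k=np.zeros(P.shape[:2],bool); k[e:g,a:b]=(abs(P[e:g,a:b,2]-z)<.0045); q=w2s(P[k])*1e3
    return k.sum(),q.mean(0).round(1),cv2.minAreaRect(q.astype(np.float32))
E
python3 - <<'E'
from s2 import *
lin(-30,-94,.040,.12)
lin(-60,-94,.14,.15)
th=YAW
y=-np.r_[X,0]; z=np.array([0,0,-1.])
c=[]
q0=np.array(r.read_joint_pos()); p=np.r_[s2w(-.11,-.094),.2]
for s in(1,-1):
    yy=s*np.r_[X,0]; o=Ro.from_matrix(np.c_[np.cross(yy,z),yy,z]).as_rotvec(); q=r.ik(p,o)
    if q is not None: c.append((abs(np.array(q)-q0).max(),s,q,o))
c.sort(key=lambda t:t[0]); print([(t[0],t[1],np.round(t[2],2)) for t in c])
r.movep(p,c[0][3]); np.save('/tmp/o2.npy',c[0][3])
f=grab('top'); s=grab('side','side2.png')
im=f['pixels'][160:260,255:405,::-1]; cv2.imwrite('pics/c3.png',cv2.resize(im,(780,520),interpolation=cv2.INTER_CUBIC))
for b in blobs(f,.03): print(b[0],b[1],w2s(np.r_[b[2][0],0]/1e3)*1e3,b[2])
t=f; P=cloud(t); Ps=cloud(s)
for nm,Q in(('top',P),('side',Ps)):
    k=(Q[...,2]>.06)&(Q[...,2]<.4)&(Q[...,0]>.48)&(Q[...,0]<.72)&(Q[...,1]<-.06)&(Q[...,1]>-.3); q=Q[k]
    print(nm,len(q)); 
    for a in np.arange(.48,.72,.04):
        w=q[(q[:,0]>=a)&(q[:,0]<a+.04)]
        if len(w): print(round(a,2),len(w),'ymax',w[:,1].max().round(3),'z',w[w[:,1].argmax(),2].round(3))
print(r.read_time_s())
E
```

```text
[(np.float64(1.5117436752917137), -1, array([-0.4 , -0.33,  2.13, -0.  ,  1.34,  2.63])), (np.float64(1.6298489782980794), 1, array([-0.4 , -0.33,  2.13, -0.  ,  1.34, -0.51]))]
blue [274. 281.] [-165.87701831  134.44548749] ((305.0950012207031, 187.50863647460938), (53.526058197021484, 63.67180252075195), 76.50328063964844)
blue [238. 193.] [ 60.2938114  205.82057066] ((521.755859375, 283.97479248046875), (51.36381149291992, 39.59667205810547), 34.94371795654297)
blue [352. 187.] [ 41.56542883 -83.71578631] ((535.8529052734375, -5.823978424072266), (36.37851333618164, 42.55684280395508), 8.506126403808594)
blue [16.  9.] [643.11606913 777.08871499] ((1036.318359375, 917.4213256835938), (101.88540649414062, 60.45984649658203), 89.21685791015625)
amber [125. 347.] [-281.68137603  506.15379875] ((148.04425048828125, 543.7568359375), (57.519893646240234, 26.553401947021484), 26.874195098876953)
amber [318. 221.] [-33.24835219  12.06697828] ((450.698486328125, 80.89490509033203), (39.65784454345703, 48.29166030883789), 11.370635032653809)
top 1365
0.48 597 ymax -0.238 z 0.113
0.52 512 ymax -0.215 z 0.065
0.56 234 ymax -0.191 z 0.07
0.6 22 ymax -0.188 z 0.064
side 1541
0.48 588 ymax -0.233 z 0.141
0.52 674 ymax -0.21 z 0.102
0.56 269 ymax -0.186 z 0.062
0.6 10 ymax -0.188 z 0.064
11.525
```

View pics/c3.png

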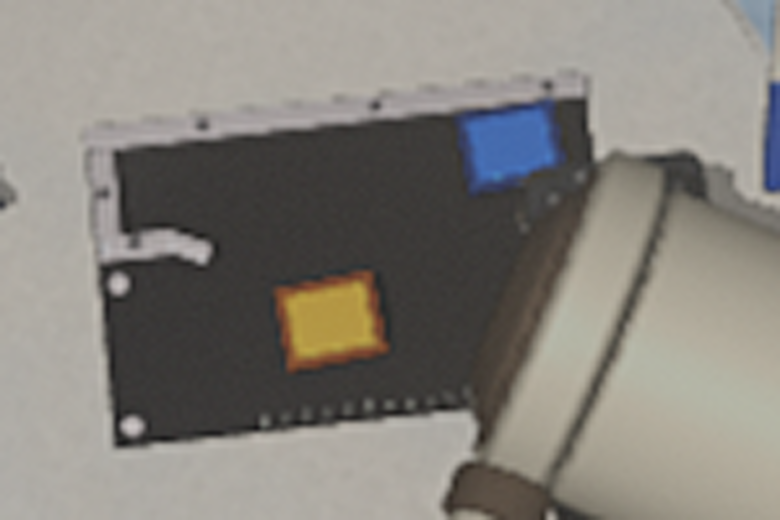

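View pics/side2.png

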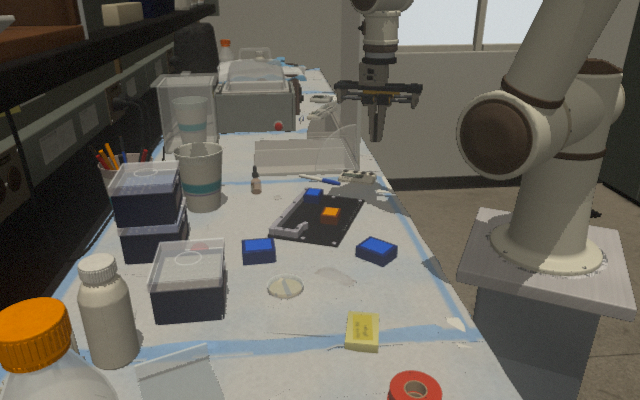

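Crop c3: blue lies along the rail at (508,145), amber is unmoved at (330,320), and the lane to the pocket is free. The side view confirms this, with the hand clear. I'll measure the blue block's flushness precisely.

Run:
```python
from s2 import *
f=load('top'); P=cloud(f)
for box,n in(((335,368,174,202),'blue'),((305,335,208,236),'amber')):
    c=pose(P,box); print(n,c)
hsv=cv2.cvtColor(f['pixels'],cv2.COLOR_RGB2HSV); m=cv2.inRange(hsv,(95,90,25),(130,255,255)); m[:174]=0;m[202:]=0;m[:,:335]=0;m[:,370:]=0
c=max(cv2.findContours(m,cv2.RETR_EXTERNAL,cv2.CHAIN_APPROX_NONE)[0],key=cv2.contourArea)[:,0]
print('mask',cv2.minAreaRect((w2s(ray(f,c,.03))*1e3).astype(np.float32)))
# rail inner edge from depth: rail top z~.024
v,u=np.nonzero(m); Q=w2s(ray(f,np.c_[u,v],.03))*1e3
print(Q.mean(0))
for uu in range(u.min(),u.max()+1):
    vv=v[u==uu]; a=w2s(ray(f,[[uu,vv.min()-.5],[uu,vv.max()+.5]],.03))*1e3; print(uu,a.round(1).tolist())
q=w2s(P)*1e3; k=(abs(P[...,2]-.024)<.004)&(q[...,0]>50)&(q[...,0]<90)&(q[...,1]>-40)&(q[...,1]<60); print('railtop X',k.sum(),np.percentile(q[k][:,0],[2,50,98]))
```

```text
blue (np.int64(310), array([ 46.5, -82.3]), ((48.4285774230957, -81.68687438964844), (52.85993576049805, 76.8834228515625), 1.7916936874389648))
amber (np.int64(301), array([-32.2,  13.4]), ((-31.706266403198242, 13.382926940917969), (40.114097595214844, 47.87796401977539), 4.602499485015869))
mask ((41.09392547607422, -84.02436828613281), (39.01943588256836, 47.957916259765625), 3.8167803287506104)
[ 42.13440799 -82.12812562]
343 [[59.7, -61.4], [44.4, -59.5]]
344 [[59.4, -63.9], [31.5, -60.5]]
345 [[59.1, -66.4], [21.1, -61.8]]
346 [[58.8, -68.9], [20.8, -64.3]]
347 [[61.1, -71.7], [20.5, -66.7]]
348 [[60.8, -74.2], [20.2, -69.2]]
349 [[60.5, -76.7], [19.9, -71.7]]
350 [[60.2, -79.2], [19.6, -74.2]]
351 [[59.9, -81.7], [21.9, -77.0]]
352 [[59.6, -84.2], [21.6, -79.5]]
353 [[59.4, -86.7], [21.3, -82.0]]
354 [[61.6, -89.6], [26.1, -85.1]]
355 [[61.3, -92.1], [25.8, -87.6]]
356 [[61.0, -94.6], [25.5, -90.1]]
357 [[60.8, -97.1], [27.7, -92.9]]
358 [[60.5, -99.6], [27.4, -95.4]]
359 [[60.2, -102.1], [29.7, -98.2]]
360 [[62.4, -104.9], [29.4, -100.7]]
361 [[59.6, -107.1], [29.1, -103.2]]
362 [[36.4, -106.6], [31.4, -106.0]]
363 [[33.6, -108.8], [31.1, -108.5]]
railtop X 187 [64.34340625 70.06996806 76.3058309 ]
```

Run:
```python
from s2 import *
o2=np.load('/tmp/o2.npy')
r.movep(np.r_[s2w(-.05,-.084),.12],rv(-1))
lin(-20,-84,.046,.15); r.wait(.2); f0=np.array(r.read_force())
lin(8,-84,.046,.08)
for x in np.arange(9,22,1.):
    lin(x,-84,.046,.03); r.wait(.1); F=fs(f0); e=r.read_eef_pos(); print(x,(w2s(e)*1e3).round(1),e[2].round(4),F,np.round(r.read_wrist_torque(),2))
    if F[0]<-18: break
lin(-20,-84,.046,.12)
lin(-60,-100,.15,.2)
r.movep(np.r_[s2w(-.06,-.15),.15],o2)
lin(0,-165,.12,.15)
print(r.read_time_s(), r.read_eef_pos())
f=grab('top')
im=f['pixels'][165:215,290:385,::-1]; cv2.imwrite('pics/c4.png',cv2.resize(im,(798,420),interpolation=cv2.INTER_NEAREST))
```

```text
9.0 [  8.8 -84. ] 0.046 [-0.   -0.17  0.25] [ 0.01  0.03 -0.01]
10.0 [ 10. -84.] 0.046 [ 1.09 -0.73  0.43] [0.   0.02 0.02]
11.0 [ 10.6 -83.9] 0.0459 [-2.07  0.04  1.4 ] [ 0.07  0.46 -0.02]
12.0 [ 10.9 -83.8] 0.0458 [-5.1  -0.41  5.5 ] [-0.01  1.07  0.  ]
13.0 [ 11.1 -83.7] 0.0458 [-9.47 -0.25  8.46] [-0.1   1.58  0.02]
14.0 [ 11.2 -83.7] 0.0457 [-11.91  -1.17  10.76] [-0.23  2.19 -0.01]
15.0 [ 11.3 -83.7] 0.0457 [-15.54  -0.8   15.72] [-0.39  2.77 -0.01]
16.0 [ 11.6 -83.6] 0.0456 [-18.25  -1.07  17.78] [-0.43  3.28 -0.01]
20.125 [ 0.50331261 -0.09106017  0.11987821]
```

View pics/c4.png

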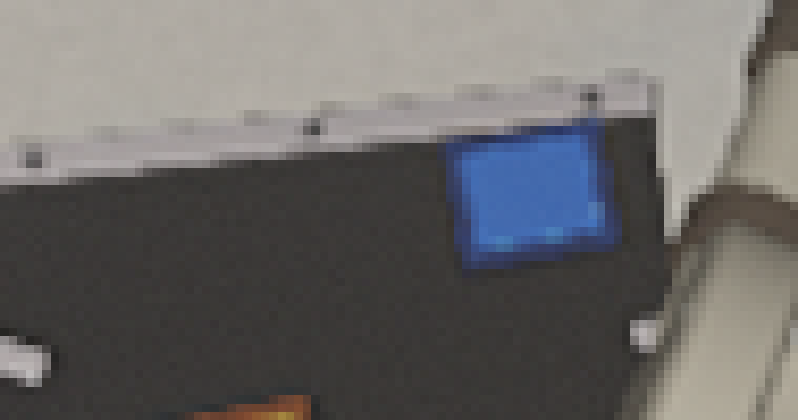

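Crop c4: the blue block's rail-side edge, at about (520,130), is parallel to the rail and meets it with no gap. A second push at another height stopped at the same place, so it is flush. Next, the slide along the rail.

Run:
```python
from s2 import *
lin(39,-150,.10,.15); lin(39,-140,.042,.1); r.wait(.2); f0=np.array(r.read_force())
lin(39,-115,.042,.06); print('contact?',fs(f0))
for y in(-80,-40,0,30,46):
    lin(39,y,.042,.06); print(y,(w2s(r.read_eef_pos())*1e3).round(1),fs(f0))
for y in np.arange(47,60,1.):
    lin(39,y,.042,.03); r.wait(.1); F=fs(f0); e=w2s(r.read_eef_pos())*1e3; print(y,e.round(1),F)
    if F[1]<-12: break
print(r.read_time_s())
lin(39,20,.042,.1); lin(39,-60,.13,.15); lin(-60,-110,.2,.2)
f=grab('top'); s=grab('side'); print(r.read_time_s())
for b in blobs(f,.03): print(b[0],b[1],(w2s(np.r_[b[2][0],0]/1e3)*1e3).round(1),b[2][1:])
im=f['pixels'][165:240,265:365,::-1]; cv2.imwrite('pics/c5.png',cv2.resize(im,(800,600),interpolation=cv2.INTER_NEAREST))
```

```text
contact? [0.46 0.49 0.22]
-80 [ 39.  -79.8] [-1.2  -0.5   0.88]
-40 [ 39.  -39.9] [ 0.82 -0.12  0.44]
0 [39.   0.1] [0.48 0.28 0.59]Traceback (most recent call last):
  File "<stdin>", line 5, in <module>
  File "h.py", line 23, in lin
    def lin(x,y,z,v=.1,**k): r.move_linear(np.r_[s2w(x/1e3,y/1e3),z],vel=v,**k)
                             ~~~~~~~~~~~~~^^^^^^^^^^^^^^^^^^^^^^^^^^^^^^^^^^^^^
rig.PlanningError: the arm cannot follow that straight line within its joint ranges
```

The wrist limit stopped the slide at Y=0. I'll back off, turn the wrist half a turn and continue.

Run:
```python
from s2 import *
z=np.array([0,0,-1.]); yy=np.r_[X,0]; o3=Ro.from_matrix(np.c_[np.cross(yy,z),yy,z]).as_rotvec()
lin(39,-15,.042,.1); lin(39,-30,.13,.15)
r.movep(np.r_[s2w(.039,-.030),.13],o3); print(np.round(r.read_joint_pos(),2),r.ik(np.r_[s2w(.039,.06),.042],o3) is not None)
lin(39,-15,.042,.12); r.wait(.2); f0=np.array(r.read_force())
for y in(0,30,46):
    lin(39,y,.042,.06); print(y,(w2s(r.read_eef_pos())*1e3).round(1),fs(f0))
for y in np.arange(47,60,1.):
    lin(39,y,.042,.03); r.wait(.1); F=fs(f0); e=w2s(r.read_eef_pos())*1e3; print(y,e.round(1),F)
    if F[1]<-12: break
print(r.read_time_s())
lin(39,20,.042,.1); lin(39,-60,.13,.15); lin(-60,-110,.2,.2)
f=grab('top'); s=grab('side'); print(r.read_time_s())
for b in blobs(f,.03): print(b[0],b[1],(w2s(np.r_[b[2][0],0]/1e3)*1e3).round(1),b[2][1:])
im=f['pixels'][165:240,265:365,::-1]; cv2.imwrite('pics/c5.png',cv2.resize(im,(800,600),interpolation=cv2.INTER_NEAREST))
```

```text
[-0.14  0.15  1.83  0.    1.16 -0.25] True
0 [38.9  0.5] [ 0.13  0.72 -0.79]
30 [39.  30.2] [-0.36  0.33 -0.81]
46 [39.  46.4] [-0.5   0.61 -0.45]
47.0 [39.  46.9] [-0.63  0.25 -0.95]
48.0 [39. 48.] [ 0.19  0.61 -2.04]
49.0 [39.  49.1] [-0.23  1.26 -0.8 ]
50.0 [39. 50.] [-0.2   0.81 -0.16]
51.0 [39.3 50.3] [ 0.31 -3.88 -1.13]
52.0 [39.3 50.4] [-0.55 -7.31 -1.44]
53.0 [39.3 50.5] [ -0.85 -10.84  -1.12]
54.0 [39.3 50.6] [ -1.98 -14.57  -0.47]
33.5583
35.9
blue [274. 281.] [-165.6  134.3] ((53.57848358154297, 64.1324691772461), 76.67085266113281)
blue [286. 195.] [41.5 84. ] ((40.54617691040039, 42.9369010925293), 1.0541867017745972)
blue [238. 193.] [ 60.1 206.1] ((51.2163200378418, 40.31317138671875), 34.59672927856445)
blue [16.  9.] [643.1 777.1] ((101.88540649414062, 60.45984649658203), 89.21685791015625)
amber [318. 221.] [-33.4  12. ] ((39.740291595458984, 48.27555847167969), 10.365645408630371)
```

View pics/c5.png

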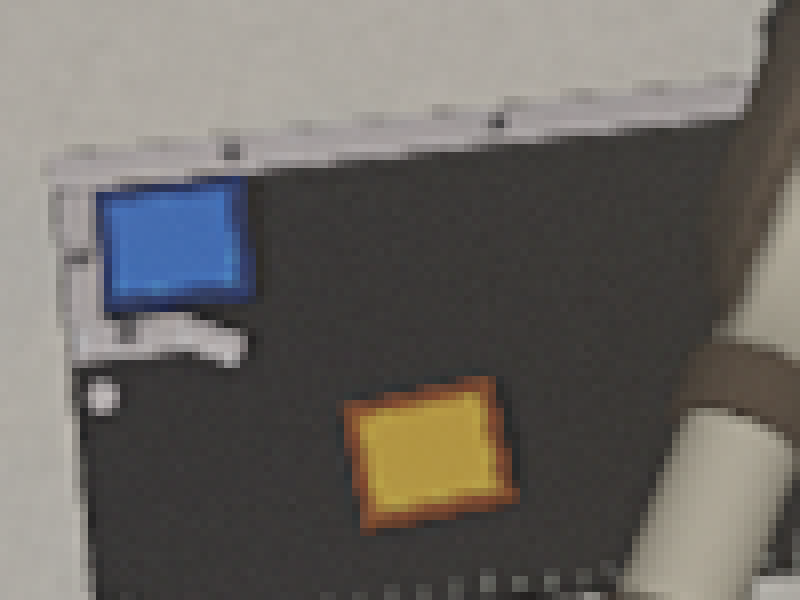

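Crop c5: the blue block is in the corner pocket, (100–250, 180–310), against the rail and end stop and inside the keeper. Amber has not moved and the hand is clear.

Run:
```python
from h import *
print(r.read_eef_pos(),r.read_force()); print(r.hand_in())
```

```text
[ 0.43787314 -0.04276518  0.1990209 ] [-0.92101505 -0.00614691 -0.45971013]
the job is handed in; nothing more can be done
None
```

The blue filter cassette was pushed flush to the rail and slid fully home against the end stop; amber is unmoved, the hand is clear, and the job was handed in at about 36 s of the 67 s limit.

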